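# Wind the revolving breakfast stand and hold its platter up on the cam lever

## Task

Get the little clockwork breakfast stand ready to revolve: first wind its wing key clockwise, in several partial turns, all the way to its stop. Then take the cam lever by its black handle and swing it up and over until the platter, with the two shakers still standing on it, is at the very top of its lift (not past it, where it sinks again), and finish while still holding the handle there, because the platter drops back when you let go. Leave the jam jar and the wicker bottle at either side where they stand.

Things in the scene. Friction and masses are not known exactly. Their poses are not given: they have to be found in the camera images.
- stand: The breakfast stand, fixed to the worktop: a brown wooden base plate 150 (x) x 300 (y) x 12 mm with a round wooden platter on four steel guide sleeves, a steel spring barrel with the wing key at its +y end and the cam lever at its -y end. The origin is at worktop level right under the platter's centre (the plate reaches from y -95 to y +205 mm); z is up, -x is the side that faces the robot at yaw 0. The stand may be turned about z by up to about 0.35 rad.
- key_grip (a point): The centre of the wing key's blade, on the key's vertical axis, 104 mm above the worktop, at (0, 160) mm in the stand's frame. The blade is an upright steel plate 44 mm wide, 10 mm thick and 30 mm high, its top 118 mm above the worktop; below it a 14 mm stem, 14 mm long, and the spring barrel (64 mm diameter, top 74 mm above the worktop). The point turns with the key; its x axis runs along the blade's width, its y axis through the thickness.
- key (a joint): Turn of the key in rad, growing clockwise seen from above. At 0 the blade's width lies along the stand's x axis; it starts between 0 and 0.5 and the stop is at 3.0 (fully wound; 2.75 and more counts). It takes 0.09 to 0.14 N m to wind and, when let go, stays where it was left.
- shaft (a point): Point on the lever's shaft axis, in line with the middle of the handle: at (0, -142, 42) mm in the stand's frame. The shaft is level and runs along the stand's y axis, under the platter, where it carries an eccentric disc (56 mm diameter, 24 mm off-centre) that pushes the platter up.
- lever_grip (a point): The middle of the lever's black round handle (18 mm diameter, 48 mm long, lying level along the stand's y axis and pointing outwards, free to spin on its pin), 95 mm from the shaft axis. The handle sits outboard (-y) of the 12 mm lever rod: its inner end is 13 mm clear of the rod's centre line. It starts on the robot's side, about (-78, -142, 96) mm in the stand's frame.
- handle: The black spinning handle itself; origin at its middle, the same point as lever_grip; y along its length. It spins freely, so its x and z axes mean nothing.
- lever (a joint): Angle of the cam lever in rad, 0 at its lower stop, where it starts: there it points towards the stand's -x and 35 degrees up. It grows as the handle swings up and over towards +x: at 0.96 the lever is upright; at 1.2 (14 degrees beyond upright) the eccentric points straight up and the lift is greatest; beyond that the platter sinks again; end stop at 2.2. A spring and the platter's weight push it back to 0 when let go: about 2 to 4 N at the handle.
- platter (a joint): Lift of the platter above its rests in m: 0 when down, 0.0153 at the highest point (lever at 1.2). 0.0147 or more counts as the top, which is the lever within about 0.22 rad of 1.2.
- platter_top (a point): Centre of the upper face of the round wooden platter (154 mm diameter, 14 mm thick), 93 mm above the worktop when down and 108 mm when fully lifted.
- sugar_shaker: Glass sugar shaker with a grey lid, 58 mm diameter, 119 mm high, standing loose on the platter; origin at the centre of its foot, z up.
- salt_shaker: Small salt shaker, 44 mm diameter, 90 mm high, standing loose on the platter; origin at the centre of its foot, z up.
- jam_jar: Jar of red jam with a white lid, 69 mm diameter, 99 mm high, standing on the worktop to the left of the stand; a bystander (a second one stands far back in the corner). Origin at the foot's centre.
- wicker_bottle: Brown glass bottle in a wicker sleeve, 68 mm diameter, 193 mm high, on the worktop to the right of the stand; a bystander. Origin at the foot's centre.
Mind the look-alikes: they are no part of the job. Leave any yellow look-alike of the sugar_shaker alone.

How it is judged:
By the outcome, as a careful person would: the job done as asked, in the order asked, and still so for the second after the job is handed in, while the arm keeps its last pose, push and grip.
It also fails if it takes over 56 s, if anything falls off the work surface, if the arm or the gripper's body presses on something with over 40 N, if the wrist force passes 120 N, or if a joint passes its speed limit or range.

## Robot

A 6-joint arm with a two-finger parallel gripper is mounted at the origin on a cart in front of the work surface, level with it; the furniture and walls round the work are solid. World frame = base frame: x ahead of the robot, y to its left, z up, the work surface at z = 0. Lengths are in m, angles in rad, forces in N, time in s.
With the tool pointing down it reaches from about 0.3 to 0.75 m from the base axis. Payload 8.5 kg.
Tool frame: the origin (TCP) lies at the very end of the fingers, on their centre line; the grasp point (between the pads) lies 19 mm behind it; y points along the fingers, z is the direction in which the jaws open and shut, and the axes are right-handed (so a half turn about y gives the same grasp; the last joint's range is limited). The gripper opens to 88 mm and grips with 3 to 60 N. Pads are 18 mm wide; open, the fingers measure 123 mm over their backs; the gripper's body (75 mm by 187 mm) begins 45 mm behind the grasp point.
Start: joints at [-1.415, 0.381, 1.297, -0, 1.464, -0.215], TCP at [0.199, -0.513, 0.239] pointing down, gripper open.
Joint ranges: [-3.11, 3.11], [-0.89, 2.33], [0.22, 2.48], [-1.42, 4.56], [0.17, 2.85], [-2.88, 2.88]. Speed limits (rad/s): [2.39, 2.39, 3.14, 3.14, 3.14, 3.14].

## Interface

Orientations are given as a unit quaternion [x, y, z, w].
In Python, from bench import r gives the robot as it stands. The module is installed in compiled form; this text tells all that it offers.
- The arm moves only by the tool carry_out, never from a script. Its argument "commands" is a list of rows, each a list of 4 numbers: the shift along the tool's x, y, z in mm, then the turn about the tool's y in rad. In form: [[dx, dy, dz, twist], ...]. A call has exactly 8 rows; each row is the pose to reach, as a shift and turn from the pose commanded when the call began, along the tool's axes at that moment; what a row does not reach only later rows make up. A row lasts 1/8 s, in which the tool goes at most 62.5 mm and 10.7 degrees, less where a joint would pass 70% of its speed; a pose out of reach is approached as far as the arm can. A call with a gripper value outside its range is refused whole. "claw" is the opening in per cent of the stroke, from 0 (shut) to 100 (fully open), set as the call begins (left out, the last holds). The fingers move at their own pace and stop on an object; "grip_force" is the grip in N (left out, the last holds). Time passes only in rows, so rows that repeat a pose let the fingers close, or fill a call up. It gives the time, the measured TCP pose, the force and the opening at its end, in the units of the state.
- r.state(): the state, without advancing time (a new reading comes with each control period).
- r.capture(name): name is "side" or "top"; returns the picture (420x560x3 uint8, red, green, blue); there is no depth.
- r.calibration(name): a dict with "mtx" (3x3 intrinsics, pixels), "dist" ([k1, k2, p1, p2, k3] as OpenCV has them; the pictures are not rectified), "rvec" (rotation vector, rad) and "tvec" (3), from world to camera coordinates, as OpenCV has them. Camera axes: x right, y down, z forward; pixel columns grow to the right and rows downward; lengths in m; the calibration is good to about 2 mm. A picture is of the moment at which its call begins. calibration takes no time and is no camera call.
- r.close_job(): hands the job in, once; it reports no verdict.
The state is a dict: "time": time; "q": joint angles; "qvel": joint speeds; "tau": joint torques, N m; "tool_pos": TCP position; "orientation": TCP orientation; "wrist_force": force on the tool from outside, world axes, zero at the start; "moment": the same for the moment, N m; "grip_width": finger opening in m.
Only numpy, scipy, OpenCV 4.12 (cv2) and the standard library are available. Lean on these libraries where they do the work, as an engineer would, in place of code of your own. Each camera call takes 0.05 s, during which the arm holds its last target.

## Working session

There is one attempt and no reset: what is moved stays moved. The work goes in short steps, Python scripts to look and compute and a tool call to move; the robot and the scene stay as the last step left them, time stands still between calls to the robot, and variables do not carry over. Pictures are saved under pics/ and viewed, and the job is handed in when it is done.

Besides the shell and the picture viewer there is one more tool, called after ">>>" by a JSON object that holds its "name" and its "arguments", one argument or row to a line. carry_out: Moves the arm, as the interface text tells. Its arguments: {"type":"object","properties":{"commands":{"type":"array","items":{"type":"array","items":{"type":"number"}}},"claw":{"type":"number"},"grip_force":{"type":"number"}},"required":["commands"]}

```bash
mkdir -p pics; ls
python3 - <<'E'
from bench import r
import cv2,numpy as np
s=r.state();print(s)
for n in("side","top"):
    im=r.capture(n);cv2.imwrite(f"pics/{n}0.png",im[:,:,::-1])
    c=r.calibration(n);print(n,c)
E
```

```text
pics
{'time': 0.0, 'q': array([-1.41528109e+00,  3.81219214e-01,  1.29826436e+00, -1.23451304e-05,
        1.46358379e+00, -2.15280812e-01]), 'qvel': array([-1.12866698e-03, -4.53548460e-05, -6.64640322e-04, -1.27541014e-03,
        1.18029974e-03,  1.76042658e-03]), 'tau': array([-1.68813863e-04, -4.37926090e+01, -2.24555969e+01,  7.13239540e-02,
        3.52412229e-02, -1.12190887e-04]), 'tool_pos': array([ 0.1992572 , -0.51233806,  0.23812409]), 'orientation': array([-0.13033566,  0.69551007, -0.6944675 ,  0.13035814]), 'wrist_force': array([-0.41044757,  0.27229254,  0.18881692]), 'moment': array([-0.05404804, -0.02764608,  0.00393408]), 'grip_width': 0.08813953585257127}
side {'mtx': array([[490.79745743,   0.        , 275.24057432],
       [  0.        , 490.79745743, 216.61765746],
       [  0.        ,   0.        ,   1.        ]]), 'dist': array([0.0178927, 0.       , 0.       , 0.       , 0.       ]), 'rvec': array([ 1.87016476,  1.43577426, -0.6905892 ]), 'tvec': array([-0.10749715, -0.22948369,  1.99602357])}
top {'mtx': array([[471.20391383,   0.        , 276.4998791 ],
       [  0.        , 471.20391383, 211.89714619],
       [  0.        ,   0.        ,   1.        ]]), 'dist': array([-0.14711369,  0.        ,  0.        ,  0.        ,  0.        ]), 'rvec': array([ 2.23530588, -1.94371583,  0.20998927]), 'tvec': array([-0.09176748,  0.51899595,  1.52052437])}
```

View pics/side0.png

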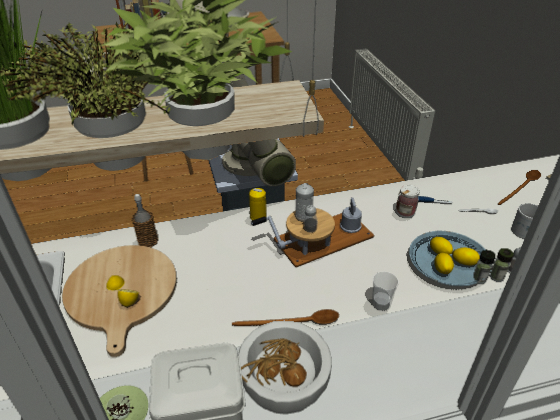

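View pics/top0.png

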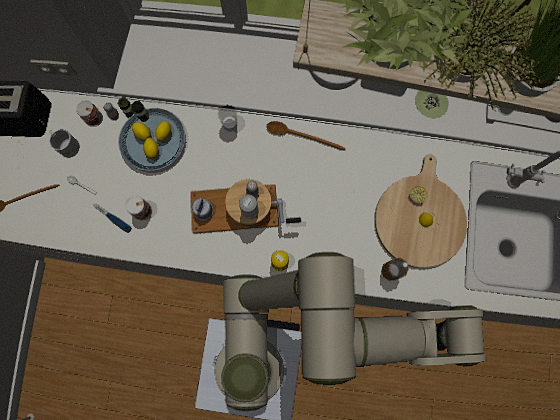

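Side view: stand at about (323,235), yellow look-alike shaker at (258,205), jam jar at (408,203), bottle at (146,222). In the top view the stand is at (235,208), key at (201,208), lever handle at (293,220) and yellow shaker at (280,259). Next I'll crop closer.

Run:
```python
import cv2
a=cv2.imread("pics/side0.png")[165:275,235:395];cv2.imwrite("pics/side0c.png",cv2.resize(a,None,fx=5,fy=5,interpolation=cv2.INTER_CUBIC))
a=cv2.imread("pics/top0.png")[165:280,175:335];cv2.imwrite("pics/top0c.png",cv2.resize(a,None,fx=5,fy=5,interpolation=cv2.INTER_CUBIC))
```

```text
(no output)
```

View pics/side0c.png

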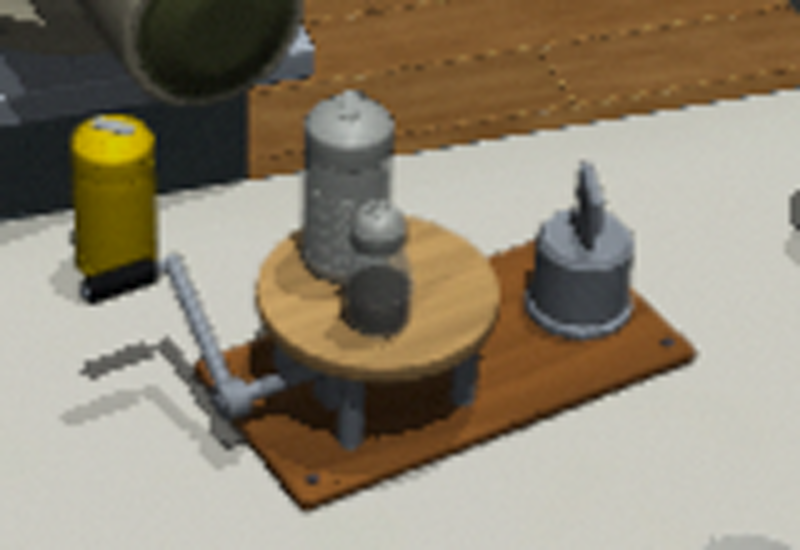

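View pics/top0c.png

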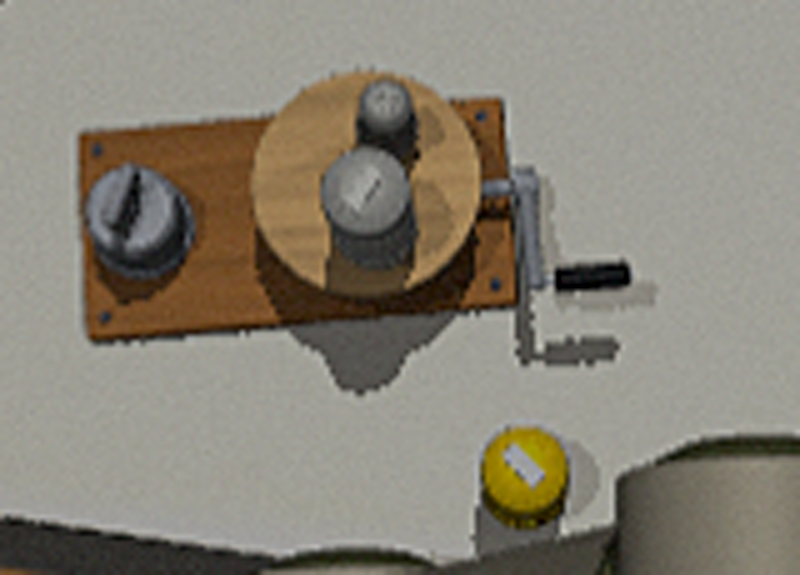

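```bash
cat > h.py <<'E'
import cv2,numpy as np
from scipy.optimize import least_squares
from scipy.spatial.transform import Rotation as R
from bench import r
C={n:r.calibration(n) for n in("side","top")}
def proj(n,P):
    c=C[n];return cv2.projectPoints(np.array(P,float).reshape(-1,1,3),c["rvec"],c["tvec"],c["mtx"],c["dist"])[0].reshape(-1,2)
def tri(pa,pb):
    f=lambda X:np.r_[proj("side",X)[0]-pa,proj("top",X)[0]-pb]
    s=least_squares(f,[.4,0,.05]);return s.x,s.fun
def w(st,P):
    P=np.atleast_2d(P)/1000.;c,s=np.cos(st[2]),np.sin(st[2])
    return np.c_[st[0]+c*P[:,0]-s*P[:,1],st[1]+s*P[:,0]+c*P[:,1],P[:,2]]
E
python3 - <<'E'
from h import *
T=np.array([(80,132),(503,98),(518,303),(92,340),(592,276),(133,210)])/5+[175,165]
S=np.array([(305,508),(693,355),(200,375),(120,282),(588,200)])/5+[235,165]
PT=[(75,205,12),(75,-95,12),(-75,-95,12),(-75,205,12),(-78,-142,96),(0,160,118)]
PS=[(75,-95,12),(75,205,12),(-75,-95,12),(-78,-142,96),(0,160,104)]
f=lambda st:np.r_[(proj("top",w(st,PT))-T).ravel(),(proj("side",w(st,PS))-S).ravel()]
o=least_squares(f,[.4,0,0],loss="soft_l1");print(o.x);print(f(o.x).reshape(-1,2).round(1))
st=o.x;np.save("st.npy",st)
print("key",w(st,(0,160,104)),"shaft",w(st,(0,-142,42)),"grip",w(st,(-78,-142,96)))
print("handle tri",tri(S[3],T[4]))
# key blade angle from top: endpoints at z=.118
def atz(n,p,z):
    return least_squares(lambda X:proj(n,[X[0],X[1],z])[0]-p,[.4,0]).x
a=atz("top",np.array([133,166])/5+[175,165],.118);b=atz("top",np.array([124,238])/5+[175,165],.118)
print(a,b,np.linalg.norm(a-b),"ang",np.arctan2(*(a-b)[::-1]),(a+b)/2)
# yellow lookalike, jar, bottle
print("yellow top",atz("top",np.array([525,468])/5+[175,165],.119))
print("jar",atz("top",[140,207],.099),"bottle",atz("top",[403,264],.19))
E
```

```text
[0.54383117 0.07833617 0.23067803]
[[-1.3 -0.6]
 [-0.7 -1.5]
 [ 0.2 -0.6]
 [-1.6 -0.2]
 [-0.2 -0.6]
 [-3.1 -3.9]
 [-2.1 -0.8]
 [-0.5 -1.1]
 [-3.7 -2.8]
 [-1.8  0.1]
 [-1.4 -0.4]]
key [[0.50724915 0.23409803 0.104     ]] shaft [[ 0.57629772 -0.05990248  0.042     ]] grip [[ 0.50036381 -0.07773621  0.096     ]]
handle tri (array([ 0.49924077, -0.07514139,  0.09463997]), array([-1.03107755,  0.09365978, -1.01846468, -0.32694072]))
[0.52483371 0.22679512] [0.47668364 0.22419517] 0.04822022056885712 ang 0.05394450590048852 [0.50075867 0.22549514]
yellow top [ 0.36520803 -0.05309357]
jar [0.47144975 0.43019174] bottle [ 0.39024799 -0.42457608]
```

Run:
```python
import cv2
im=cv2.imread("pics/top0.png");a=im[190:225,185:220];b=cv2.imread("pics/side0.png")[190:235,335:380]
import numpy as np
z=lambda x:cv2.resize(x,(390,390),interpolation=cv2.INTER_CUBIC)
cv2.imwrite("pics/k.png",np.hstack([z(a),z(b)]))
```

```text
(no output)
```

View pics/k.png

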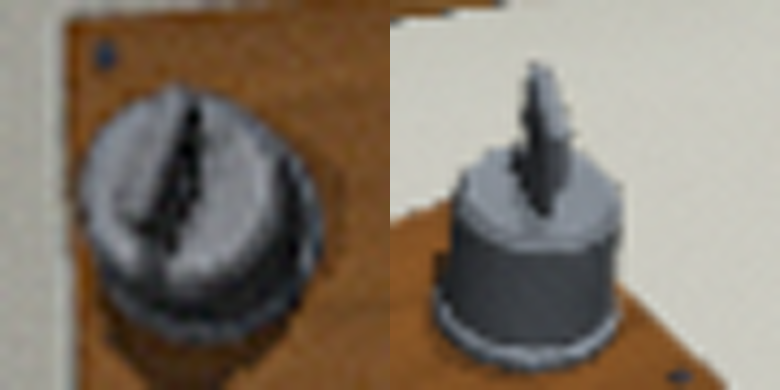

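```bash
cat > ov.py <<'E'
from h import *
def circ(x,y,z,rad,n=40):
    t=np.linspace(0,2*np.pi,n);return np.c_[x+rad*np.cos(t),y+rad*np.sin(t),0*t+z]
def model(key,lev=0.,lift=0.):
    L=[]
    L.append([(75,205,12),(75,-95,12),(-75,-95,12),(-75,205,12),(75,205,12)])
    L.append(circ(0,0,93+lift,77)); L.append(circ(0,160,74,32))
    for z in(88,118):
        c,s=np.cos(-key),np.sin(-key)
        q=[(22,5),(22,-5),(-22,-5),(-22,5),(22,5)]
        L.append([(c*a-s*b,160+s*a+c*b,z) for a,b in q])
    ph=np.deg2rad(35)+lev
    hx,hz=-95*np.cos(ph),42+95*np.sin(ph)
    L.append([(0,-105,42),(hx,-105,hz),]);L.append([(hx,-118,hz),(hx,-166,hz)])
    return L
def overlay(img,n,st,key,box,f,lev=0,lift=0):
    x0,y0,x1,y1=box
    a=cv2.resize(img[y0:y1,x0:x1],None,fx=f,fy=f,interpolation=cv2.INTER_CUBIC)
    for l in model(key,lev,lift):
        p=(proj(n,w(st,l))-[x0,y0]+.5)*f-.5
        cv2.polylines(a,[np.round(p).astype(int)],False,(0,255,0),1)
    return a
E
python3 - <<'E'
from ov import *
st=np.load("st.npy")
# refit w/ half-pixel fix, offset
T=(np.array([(80,132),(503,98),(518,303),(92,340),(592,276)])+.5)/5-.5+[175,165]
S=(np.array([(305,508),(693,355),(120,282)])+.5)/5-.5+[235,165]
PT=[(75,205,12),(75,-95,12),(-75,-95,12),(-75,205,12),(-78,-142,96)]
PS=[(75,-95,12),(75,205,12),(-78,-142,96)]
f=lambda q:np.r_[(proj("top",w(q[:3],PT))+q[3:5]-T).ravel(),(proj("side",w(q[:3],PS))+q[5:7]-S).ravel(),q[3:]*.7]
o=least_squares(f,np.r_[st,0,0,0,0]);st=o.x[:3];print(o.x);print(f(o.x)[:-4].reshape(-1,2).round(1));np.save("st.npy",st)
cv2.imwrite("pics/ovt.png",overlay(cv2.imread("pics/top0.png"),"top",st,.2,(180,165,310,250),6))
cv2.imwrite("pics/ovs.png",overlay(cv2.imread("pics/side0.png"),"side",st,.2,(250,175,380,275),6))
E
```

```text
[0.54397568 0.08002693 0.22680542 0.73651102 0.4119144  0.47305143
 0.22935991]
[[-0.6 -0.1]
 [ 0.  -0.7]
 [ 0.8  0.2]
 [-1.   0.2]
 [ 0.4  0.2]
 [-0.9 -0.3]
 [ 1.  -0.4]
 [-0.4  0.6]]
```

View pics/ovt.png

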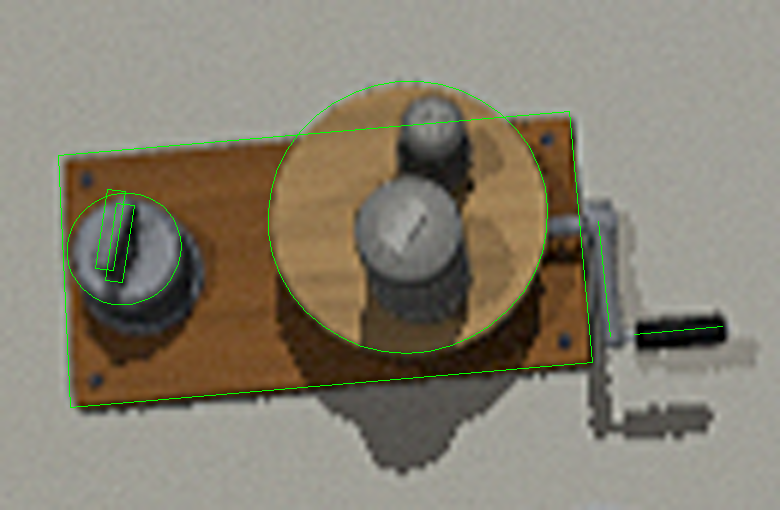

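View pics/ovs.png

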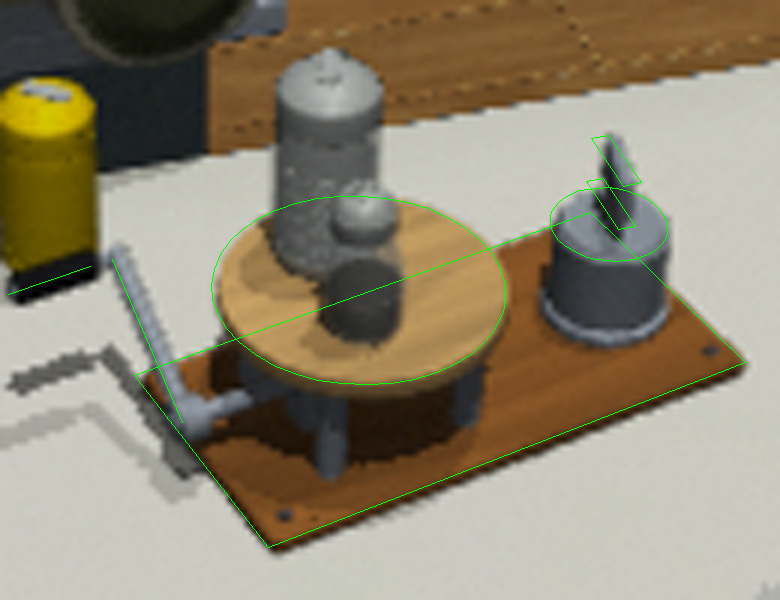

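Run:
```python
from ov import *
import ov
st=np.load("st.npy")
P=ov.proj
off={"top":np.array([1.,.3]),"side":np.array([.8,.4])}
ov.proj=lambda n,p:P(n,p)+off[n]
rows=[]
for n,b in(("top",(185,190,220,225)),("side",(335,190,370,225))):
    im=cv2.imread(f"pics/{n}0.png")
    rows.append(np.hstack([overlay(im,n,st,k,b,8)[:280,:265] if k<9 else cv2.resize(im[b[1]:b[3],b[0]:b[2]],(280,280))[:,:265] for k in(.15,.3,.45)]))
cv2.imwrite("pics/k2.png",np.vstack(rows))
```

```text
(no output)
```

View pics/k2.png

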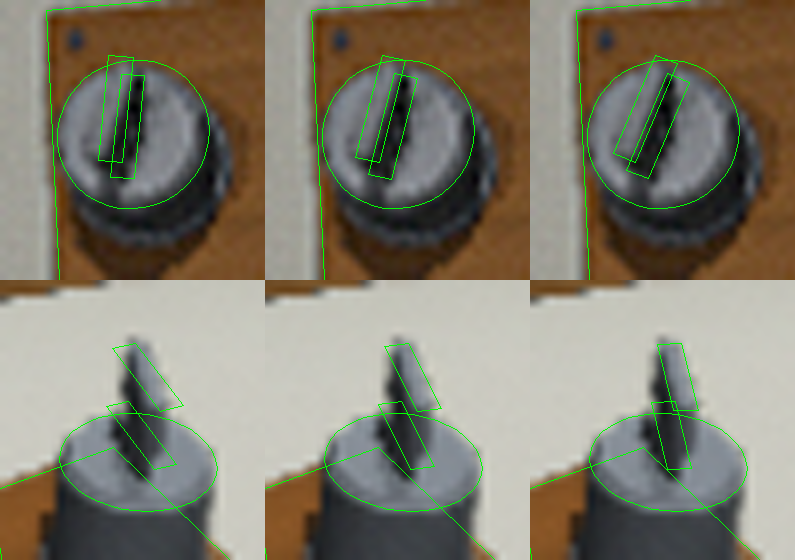

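Run:
```python
from h import *
st=np.load("st.npy")
cs=lambda p:(np.array(p)+.5)/5-.5+[235,165]
ct=lambda p:(np.array(p)+.5)/5-.5+[175,165]
o={"top":np.array([1.,.3]),"side":np.array([.8,.4])}
for nm,a,b in(("sugar lid",(349,112),(367,190)),("salt lid",(379,215),(387,100))):
    X,e=tri(cs(a)-o["side"],ct(b)-o["top"])
    d=X[:2]-st[:2];c,s=np.cos(st[2]),np.sin(st[2])
    print(nm,X.round(3),e.round(1),"stand",(c*d[0]+s*d[1])*1e3,(-s*d[0]+c*d[1])*1e3)
print("key",w(st,(0,160,104)),"handle",w(st,(-78,-142,96)))
s=r.state();Rt=R.from_quat(s["orientation"]).as_matrix();print(Rt.round(3),s["tool_pos"])
tz=Rt[:,2];print("jaw ang",np.arctan2(tz[1],tz[0]))
```

```text
sugar lid [0.51  0.069 0.21 ] [-0.1  0.  -0.1 -0. ] stand -35.682938328516265 -3.5723983961253105
salt lid [0.576 0.068 0.18 ] [ 0. -0.  0.  0.] stand 28.405762272931725 -19.04561954004911
key [[0.50799713 0.23592928 0.104     ]] handle [[ 0.49990424 -0.07587595  0.096     ]]
[[-0.932 -0.     0.362]
 [-0.362  0.001 -0.932]
 [-0.    -1.    -0.001]] [ 0.19924675 -0.51239836  0.23822171]
jaw ang -1.200039369654408
```

```bash
cat > mv.py <<'E'
import numpy as np
def axes(j): # jaw angle -> tool x,y,z in world (y down)
    z=np.array([np.cos(j),np.sin(j),0]);y=np.array([0,0,-1.]);return np.cross(y,z),y,z
def row(p0,j0,p1,j1):
    d=(np.array(p1)-p0)*1e3;return [round(float(d@a),1) for a in axes(j0)]+[round(j0-j1,3)]
E
python3 - <<'E'
from mv import *
p0=[.199,-.513,.239]
print(axes(-1.2),row(p0,-1.2,[.37,-.1,.28],0.1))
print(row([.37,-.1,.28],.1,[.508,.236,.2],1.38))
E
```

```text
(array([-0.93203909, -0.36235775, -0.        ]), array([ 0.,  0., -1.]), array([ 0.36235775, -0.93203909,  0.        ])) [-309.0, -41.0, -323.0, -1.3]
[-320.5, 80.0, 170.9, -1.28]
```

Candidates: the wing key is steel on the barrel at top px (201,208), and nothing else looks like it except a steel spoon (82,185) and a knife (113,218). The lever handle is black at (293,220), not its shadow at (292,234) and not the bottle neck at (395,270). The sugar shaker is grey at (248,203), and the yellow one at (280,259) stays untouched. The crops above confirm these choices.

>>> {"name": "carry_out", "arguments": {
  "commands": [
    [-20,-20,-20,-0.16],
    [-60,-30,-63,-0.32],
    [-100,-41,-105,-0.49],
    [-142,-41,-148,-0.65],
    [-184,-41,-192,-0.82],
    [-226,-41,-236,-0.98],
    [-268,-41,-280,-1.14],
    [-309,-41,-323,-1.3]
  ],
  "claw": 60,
  "grip_force": 30
}}

```text
time: 1.1
tool_pos: [0.3705, -0.0976, 0.2797]
orientation: [-0.526, 0.473, -0.473, 0.526]
wrist_force: [1.0, 0.1, 0.1]
grip_width: 0.0527
```

>>> {"name": "carry_out", "arguments": {
  "commands": [
    [-40,0,21,-0.16],
    [-80,0,43,-0.32],
    [-120,0,64,-0.48],
    [-160,0,85,-0.64],
    [-200,0,107,-0.8],
    [-240,10,128,-0.96],
    [-280,40,150,-1.12],
    [-320,80,171,-1.28]
  ]
}}

```text
time: 2.1
tool_pos: [0.5091, 0.2375, 0.1991]
orientation: [-0.704, 0.065, -0.066, 0.704]
wrist_force: [0.5, -0.2, -0.7]
grip_width: 0.0529
```

Run:
```python
from h import *
s=r.state();Rt=R.from_quat(s["orientation"]).as_matrix();print(s["time"],s["tool_pos"],np.arctan2(Rt[1,2],Rt[0,2]),s["q"].round(3))
for n,b in(("side",(310,150,410,250)),("top",(170,170,270,270))):
    im=r.capture(n)[:,:,::-1].copy();cv2.imwrite(f"pics/{n}1.png",im)
    # tcp projection
    p=proj(n,s["tool_pos"])[0];print(n,p)
    a=cv2.resize(im[b[1]:b[3],b[0]:b[2]],(390,390),interpolation=cv2.INTER_CUBIC)
    q=((p-[b[0],b[1]]+.5)*3.9-.5).astype(int);cv2.circle(a,tuple(int(v) for v in q),3,(0,0,255),-1)
    globals()[n]=a
cv2.imwrite("pics/p1.png",np.hstack([side,top]))
```

```text
2.1 [0.50911421 0.2374592  0.19912114] 1.3853716116500905 [ 0.226  0.431  1.334 -0.     1.375 -1.16 ]
side [355.09950325 180.74177721]
top [193.11715679 196.08826992]
```

View pics/p1.png

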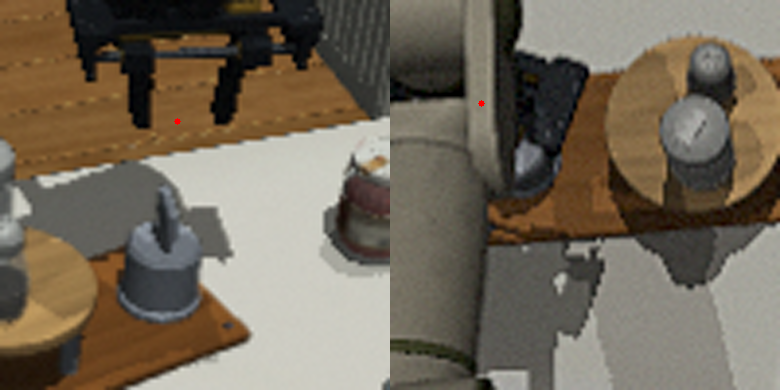

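>>> {"name": "carry_out", "arguments": {
  "commands": [
    [0,25,0,0],
    [0,50,0,0],
    [0,75,0,0],
    [0,95,0,0],
    [0,108,0,0],
    [0,113,0,0],
    [0,113,0,0],
    [0,113,0,0]
  ]
}}

```text
time: 3.2
tool_pos: [0.5088, 0.236, 0.0875]
orientation: [-0.704, 0.067, -0.068, 0.704]
wrist_force: [-0.3, -0.0, -0.4]
grip_width: 0.0529
```

```bash
cat > look.py <<'E'
import sys
from h import *
def look(tag,b1=(310,150,410,250),b2=(170,170,270,270)):
    s=r.state();Rt=R.from_quat(s["orientation"]).as_matrix();print(round(s["time"],2),s["tool_pos"].round(4),"jaw",round(np.arctan2(Rt[1,2],Rt[0,2]),3),s["q"].round(2),"F",s["wrist_force"].round(1),"M",s["moment"].round(2),"w",s["grip_width"].round(4))
    o=[]
    for n,b in(("side",b1),("top",b2)):
        im=r.capture(n)[:,:,::-1].copy();cv2.imwrite(f"pics/{n}{tag}.png",im)
        o.append(cv2.resize(im[b[1]:b[3],b[0]:b[2]],(390,390),interpolation=cv2.INTER_CUBIC))
    cv2.imwrite(f"pics/p{tag}.png",np.hstack(o))
if __name__=="__main__":look(sys.argv[1],*[tuple(map(int,a.split(","))) for a in sys.argv[2:]])
E
python3 look.py 2
```

```text
Traceback (most recent call last):
  File "look.py", line 10, in <module>
    if __name__=="__main__":look(sys.argv[1],*[tuple(map(int,a.split(","))) for a in sys.argv[2:]])
                            ~~~~^^^^^^^^^^^^^^^^^^^^^^^^^^^^^^^^^^^^^^^^^^^^^^^^^^^^^^^^^^^^^^^^^^^
  File "look.py", line 4, in look
    s=r.state();Rt=R.from_quat(s["orientation"]).as_matrix();print(round(s["time"],2),s["tool_pos"].round(4),"jaw",round(np.arctan2(Rt[1,2],Rt[0,2]),3),s["q"].round(2),"F",s["wrist_force"].round(1),"M",s["moment"].round(2),"w",s["grip_width"].round(4))
                                                                                                                                                                                                                                   ^^^^^^^^^^^^^^^^^^^^^
AttributeError: 'float' object has no attribute 'round'
```

```bash
sed -i 's/s\["grip_width"\].round(4)/round(s["grip_width"],4)/' look.py
python3 look.py 2
```

```text
3.2 [0.5088 0.236  0.0875] jaw 1.38 [ 0.22  0.55  1.49 -0.    1.1  -1.16] F [-0.3 -0.  -0.4] M [ 0.03 -0.11  0.  ] w 0.0529
```

View pics/p2.png

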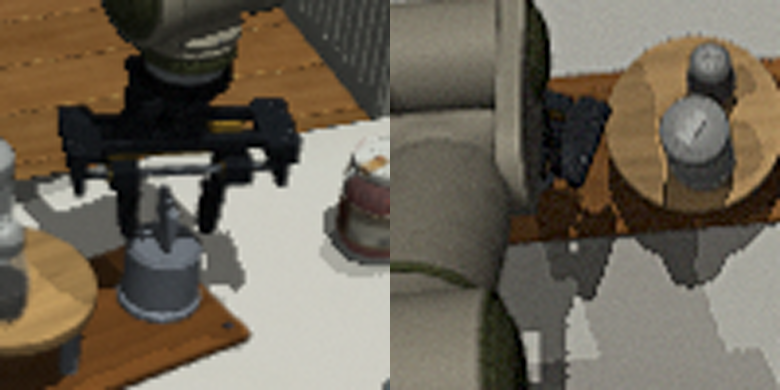

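The blade at (170,215) in the side crop sits between the fingers at (128,215) and (210,215). I'll close on it now.

>>> {"name": "carry_out", "arguments": {
  "commands": [
    [0,0,0,0],
    [0,0,0,0],
    [0,0,0,0],
    [0,0,0,0],
    [0,0,0,0],
    [0,0,0,0],
    [0,0,0,0],
    [0,0,0,0]
  ],
  "claw": 0,
  "grip_force": 30
}}

```text
time: 4.3
tool_pos: [0.5085, 0.236, 0.0867]
orientation: [-0.704, 0.067, -0.067, 0.704]
wrist_force: [0.2, 2.2, -0.1]
grip_width: 0.011
```

```bash
python3 look.py 3
```

```text
4.3 [0.5085 0.236  0.0867] jaw 1.38 [ 0.22  0.55  1.49  0.    1.1  -1.16] F [ 0.2  2.2 -0.1] M [ 0.5  -0.22  0.04] w 0.011
```

View pics/p3.png

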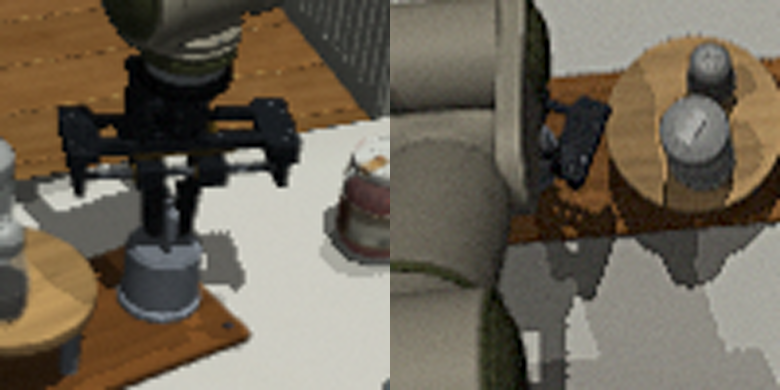

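>>> {"name": "carry_out", "arguments": {
  "commands": [
    [0,0,0,0.1],
    [0,0,0,0.23],
    [0,0,0,0.36],
    [0,0,0,0.49],
    [0,0,0,0.62],
    [0,0,0,0.75],
    [0,0,0,0.88],
    [0,0,0,0.9]
  ]
}}

```text
time: 5.4
tool_pos: [0.508, 0.2354, 0.0867]
orientation: [0.605, -0.367, 0.367, -0.604]
wrist_force: [-2.0, -3.2, 2.6]
grip_width: 0.0113
```

```bash
python3 look.py 4
```

```text
5.4 [0.508  0.2354 0.0867] jaw 0.48 [ 0.22  0.55  1.49 -0.    1.1  -0.26] F [-2.  -3.2  2.6] M [-0.4   0.29  0.13] w 0.0113
```

View pics/p4.png

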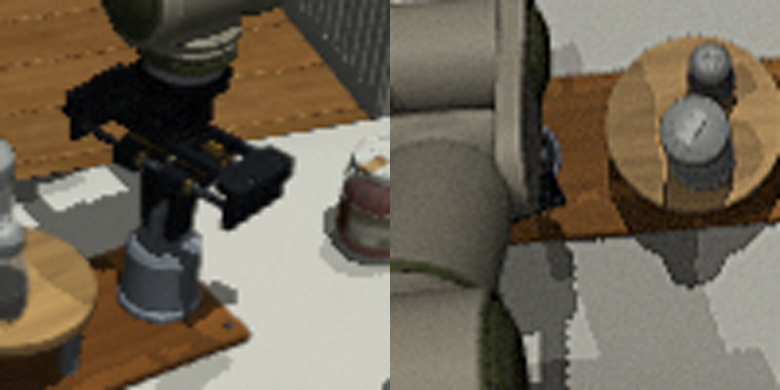

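First partial turn done, with an Mz of 0.13 N m that matches the winding torque. I'll release, re-grip and continue.

>>> {"name": "carry_out", "arguments": {
  "commands": [
    [0,0,0,0.9],
    [0,0,0,0],
    [0,0,0,0],
    [0,0,0,0],
    [0,0,0,0],
    [0,0,0,0],
    [0,0,0,0],
    [0,0,0,0]
  ],
  "claw": 25
}}

```text
time: 6.5
tool_pos: [0.5084, 0.2359, 0.0868]
orientation: [0.604, -0.367, 0.367, -0.604]
wrist_force: [-0.2, 0.2, 0.2]
grip_width: 0.0218
```

That first row carried a 0.9 twist by mistake. The row limit capped it and the next row undid it. I'll close again and check the grip.

>>> {"name": "carry_out", "arguments": {
  "commands": [
    [0,0,0,0],
    [0,0,0,0],
    [0,0,0,0],
    [0,0,0,0],
    [0,0,0,0],
    [0,0,0,0],
    [0,0,0,0],
    [0,0,0,0]
  ],
  "claw": 0
}}

```text
time: 7.5
tool_pos: [0.5079, 0.2357, 0.0867]
orientation: [0.605, -0.367, 0.367, -0.604]
wrist_force: [-3.9, -3.4, 2.8]
grip_width: 0.0115
```

```bash
python3 look.py 5
```

```text
7.5 [0.5079 0.2357 0.0867] jaw 0.48 [ 0.22  0.55  1.49 -0.    1.1  -0.26] F [-3.9 -3.4  2.8] M [-0.55  0.63  0.03] w 0.0115
```

View pics/p5.png

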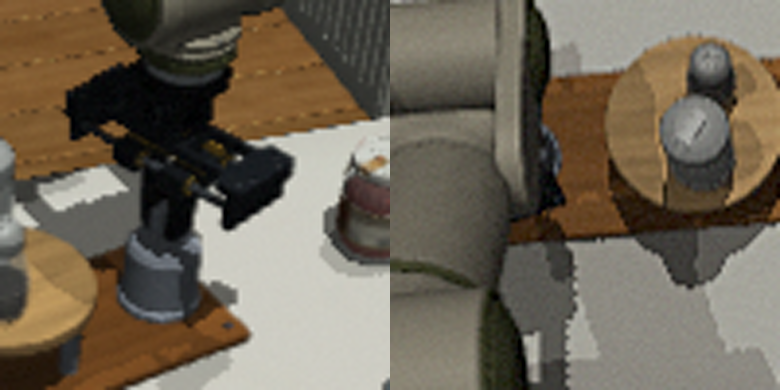

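Re-gripped: the width is 11.5 mm, about the 10 mm blade plus pad play. Second partial turn.

>>> {"name": "carry_out", "arguments": {
  "commands": [
    [0,0,0,0.1],
    [0,0,0,0.23],
    [0,0,0,0.36],
    [0,0,0,0.49],
    [0,0,0,0.62],
    [0,0,0,0.75],
    [0,0,0,0.88],
    [0,0,0,0.9]
  ]
}}

```text
time: 8.6
tool_pos: [0.5073, 0.2356, 0.0867]
orientation: [-0.385, 0.594, -0.593, 0.383]
wrist_force: [-7.4, -3.1, 4.7]
grip_width: 0.0112
```

>>> {"name": "carry_out", "arguments": {
  "commands": [
    [0,0,0,0],
    [0,0,0,0],
    [0,0,0,0],
    [0,0,0,0],
    [0,0,0,0],
    [0,0,0,0],
    [0,0,0,0],
    [0,0,0,0]
  ],
  "claw": 40
}}

```text
time: 9.6
tool_pos: [0.5085, 0.2359, 0.0868]
orientation: [0.385, -0.593, 0.593, -0.385]
wrist_force: [0.3, -0.4, 0.5]
grip_width: 0.0354
```

```bash
python3 look.py 6 325,180,375,230 185,180,235,230
```

```text
9.6 [0.5085 0.2359 0.0868] jaw -0.42 [0.22 0.55 1.49 0.   1.1  0.64] F [ 0.3 -0.4  0.5] M [-0.02 -0.07  0.03] w 0.0354
```

View pics/p6.png

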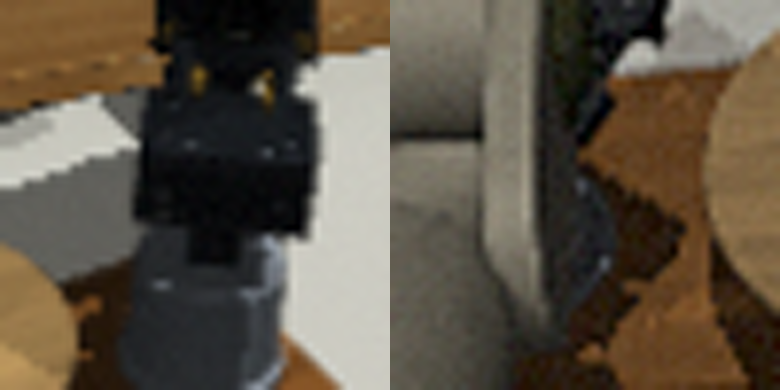

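>>> {"name": "carry_out", "arguments": {
  "commands": [
    [0.4,0,-0.9,0],
    [0.4,0,-0.9,0],
    [0.4,0,-0.9,0],
    [0.4,0,-0.9,0],
    [0.4,0,-0.9,0],
    [0.4,0,-0.9,0],
    [0.4,0,-0.9,0],
    [0.4,0,-0.9,0]
  ],
  "claw": 0
}}

```text
time: 10.7
tool_pos: [0.5073, 0.2359, 0.0867]
orientation: [-0.385, 0.593, -0.593, 0.385]
wrist_force: [-3.2, -0.1, 1.0]
grip_width: 0.0114
```

>>> {"name": "carry_out", "arguments": {
  "commands": [
    [0,0,0,0.1],
    [0,0,0,0.2],
    [0,0,0,0.3],
    [0,0,0,0.4],
    [0,0,0,0.5],
    [0,0,0,0.6],
    [0,0,0,0.65],
    [0,0,0,0.65]
  ]
}}

```text
time: 11.7
tool_pos: [0.5072, 0.2361, 0.0867]
orientation: [-0.176, 0.685, -0.685, 0.175]
wrist_force: [-3.2, 2.0, 1.4]
grip_width: 0.0113
```

```bash
python3 -c "
from bench import r
s=r.state();print(s['wrist_force'].round(1),s['moment'].round(3),s['q'].round(3),s['grip_width'])"
```

```text
[-3.2  2.   1.4] [0.262 0.551 0.016] [0.224 0.551 1.491 0.    1.1   1.293] 0.011290025530449829
```

>>> {"name": "carry_out", "arguments": {
  "commands": [
    [0,0,0,0.03],
    [0,0,0,0.06],
    [0,0,0,0.09],
    [0,0,0,0.1],
    [0,0,0,0.1],
    [0,0,0,0.1],
    [0,0,0,0.1],
    [0,0,0,0.1]
  ]
}}

```text
time: 12.7
tool_pos: [0.5072, 0.2361, 0.0867]
orientation: [-0.141, 0.693, -0.693, 0.14]
wrist_force: [-3.8, 2.5, 1.7]
grip_width: 0.0112
```

```bash
python3 -c "
from bench import r
s=r.state();print(s['wrist_force'].round(1),s['moment'].round(3),s['q'].round(3),s['grip_width'])"
```

```text
[-3.8  2.5  1.7] [0.496 0.707 0.073] [0.224 0.551 1.491 0.    1.1   1.394] 0.011180289457294232
```

>>> {"name": "carry_out", "arguments": {
  "commands": [
    [0,0,0,0.03],
    [0,0,0,0.06],
    [0,0,0,0.09],
    [0,0,0,0.12],
    [0,0,0,0.12],
    [0,0,0,0.12],
    [0,0,0,0.12],
    [0,0,0,0.12]
  ]
}}

```text
time: 13.7
tool_pos: [0.5072, 0.2361, 0.0867]
orientation: [-0.099, 0.7, -0.7, 0.098]
wrist_force: [-4.4, 2.2, 1.8]
grip_width: 0.0113
```

```bash
python3 -c "
from bench import r
s=r.state();print(s['wrist_force'].round(1),s['moment'].round(3),s['q'].round(3),s['grip_width'])"
```

```text
[-4.4  2.2  1.8] [0.515 0.714 0.093] [2.240e-01 5.510e-01 1.491e+00 1.000e-03 1.100e+00 1.514e+00] 0.011253549814908935
```

>>> {"name": "carry_out", "arguments": {
  "commands": [
    [0,0,0,0.03],
    [0,0,0,0.06],
    [0,0,0,0.09],
    [0,0,0,0.12],
    [0,0,0,0.12],
    [0,0,0,0.12],
    [0,0,0,0.12],
    [0,0,0,0.12]
  ]
}}

```text
time: 14.7
tool_pos: [0.5072, 0.2361, 0.0867]
orientation: [-0.057, 0.705, -0.705, 0.057]
wrist_force: [-4.7, 2.8, 2.4]
grip_width: 0.0124
```

```bash
python3 -c "
from bench import r
s=r.state();print(s['wrist_force'].round(1),s['moment'].round(3),s['q'].round(3),s['grip_width'],s['tau'].round(2))"
```

```text
[-4.7  2.8  2.4] [0.59  0.695 0.677] [0.224 0.551 1.491 0.    1.1   1.634] 0.012362303672033597 [ -3.33 -46.79 -18.92  -0.62  -0.91   0.65]
```

Mz jumped to 0.68 N m and the jaws wedged wider, so the key is on its stop. Releasing and rising.

>>> {"name": "carry_out", "arguments": {
  "commands": [
    [0,0,0,0],
    [0,0,0,0],
    [0,0,0,0],
    [0,0,0,0],
    [0,-20,0,0],
    [0,-60,0,0],
    [0,-110,0,0],
    [0,-160,0,0]
  ],
  "claw": 60
}}

```text
time: 15.7
tool_pos: [0.5073, 0.2358, 0.2483]
orientation: [0.057, -0.705, 0.705, -0.057]
wrist_force: [0.6, -0.5, 0.4]
grip_width: 0.0526
```

```bash
python3 look.py 7 330,185,380,235 170,170,290,290
python3 - <<'E'
from ov import *
import ov
st=np.load("st.npy");P=ov.proj
off={"top":np.array([1.,.3]),"side":np.array([.8,.4])}
ov.proj=lambda n,p:P(n,p)+off[n]
im=cv2.imread("pics/side7.png");b=(335,190,370,225)
cv2.imwrite("pics/k7.png",np.hstack([overlay(im,"side",st,k,b,7) for k in(2.7,3.0,9)]))
E
```

```text
15.7 [0.5073 0.2358 0.2483] jaw -1.41 [ 0.22  0.39  1.25 -0.    1.5   1.63] F [ 0.6 -0.5  0.4] M [0.04 0.01 0.04] w 0.0526
```

View pics/p7.png

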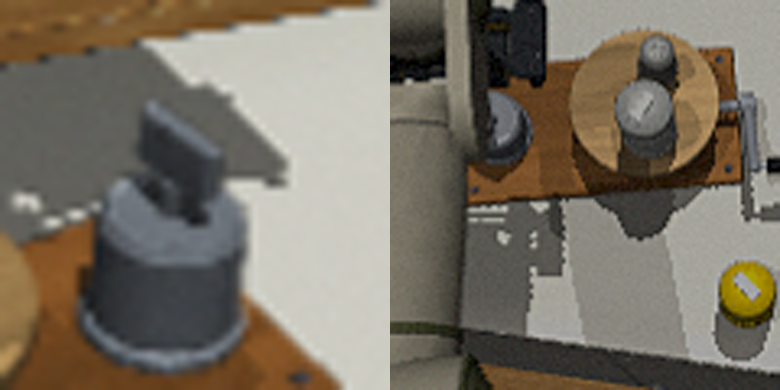

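View pics/k7.png

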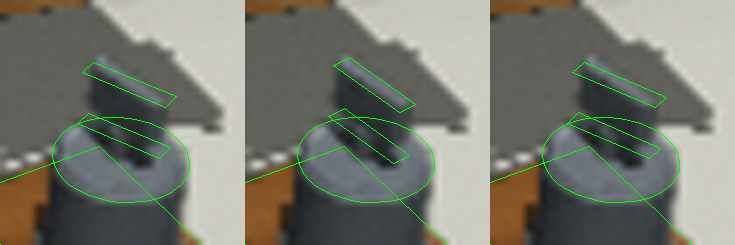

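Run:
```python
from mv import *
p0=np.array([.5073,.236,.2475])
P=[(.504,.23,.275),(.495,.20,.29),(.485,.15,.29),(.48,.10,.29),(.48,.05,.29),(.485,0,.29),(.495,-.05,.28),(.5,-.076,.25)]
for i,p in enumerate(P): print(row(p0,-1.41,p,-1.41+1.28*(i+1)/8))
print(row(np.array(P[-1]),-.13,(.4999,-.0759,.12),.227))
```

```text
[4.2, -27.5, 5.4, -0.16]
[17.9, -42.5, 33.6, -0.32]
[35.8, -42.5, 81.3, -0.48]
[48.7, -42.5, 129.9, -0.64]
[56.7, -42.5, 179.2, -0.8]
[59.8, -42.5, 229.4, -0.96]
[57.9, -32.5, 280.3, -1.12]
[57.2, -2.5, 306.8, -1.28]
[-0.1, 130.0, -0.1, -0.357]
```

>>> {"name": "carry_out", "arguments": {
  "commands": [
    [4,-28,5,-0.16],
    [18,-43,34,-0.32],
    [36,-43,81,-0.48],
    [49,-43,130,-0.64],
    [57,-43,179,-0.8],
    [60,-43,229,-0.96],
    [58,-33,280,-1.12],
    [57,-3,307,-1.28]
  ]
}}

```text
time: 16.8
tool_pos: [0.5009, -0.0788, 0.2494]
orientation: [0.467, -0.53, 0.531, -0.468]
wrist_force: [0.9, 0.1, -0.1]
grip_width: 0.053
```

>>> {"name": "carry_out", "arguments": {
  "commands": [
    [0,20,0,-0.1],
    [0,40,0,-0.2],
    [0,65,0,-0.3],
    [0,90,0,-0.357],
    [0,110,0,-0.357],
    [0,125,0,-0.357],
    [0,130,0,-0.357],
    [0,130,0,-0.357]
  ]
}}

```text
time: 17.8
tool_pos: [0.5002, -0.0763, 0.1196]
orientation: [0.553, -0.44, 0.44, -0.553]
wrist_force: [0.4, -0.1, -0.9]
grip_width: 0.0527
```

```bash
python3 look.py 8 230,160,330,260 220,165,320,265
```

```text
17.8 [ 0.5002 -0.0763  0.1196] jaw 0.227 [-0.39  0.43  1.6  -0.    1.11 -0.61] F [ 0.4 -0.1 -0.9] M [-0.05 -0.07  0.03] w 0.0527
```

View pics/p8.png

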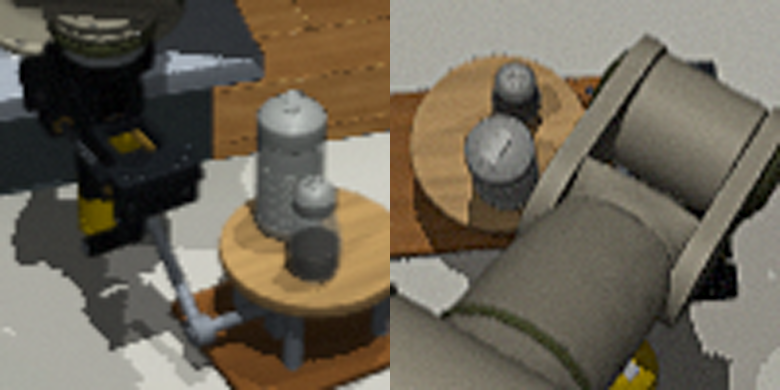

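>>> {"name": "carry_out", "arguments": {
  "commands": [
    [0,15,0,0],
    [0,30,0,0],
    [0,40,0,0],
    [0,43,0,0],
    [0,43,0,0],
    [0,43,0,0],
    [0,43,0,0],
    [0,43,0,0]
  ]
}}

```text
time: 18.9
tool_pos: [0.5004, -0.0763, 0.0769]
orientation: [-0.553, 0.44, -0.44, 0.553]
wrist_force: [0.4, -0.1, -0.6]
grip_width: 0.0531
```

```bash
python3 look.py 9 240,180,300,240 240,165,320,245
```

```text
18.9 [ 0.5004 -0.0763  0.0769] jaw 0.227 [-0.39  0.49  1.65  0.    1.   -0.61] F [ 0.4 -0.1 -0.6] M [-0.08 -0.09 -0.02] w 0.0531
```

View pics/p9.png

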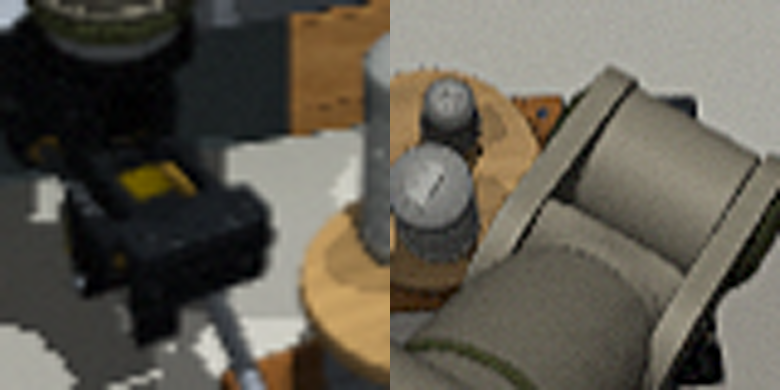

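No contact so far: the handle lies behind the near finger at side-crop (160,310) and the rod is clear to the right. Closing.

>>> {"name": "carry_out", "arguments": {
  "commands": [
    [0,0,0,0],
    [0,0,0,0],
    [0,0,0,0],
    [0,0,0,0],
    [0,0,0,0],
    [0,0,0,0],
    [0,0,0,0],
    [0,0,0,0]
  ],
  "claw": 0,
  "grip_force": 35
}}

```text
time: 20.0
tool_pos: [0.5, -0.0763, 0.0766]
orientation: [0.554, -0.44, 0.44, -0.553]
wrist_force: [-4.6, -4.1, -2.1]
grip_width: 0.0166
```

Run:
```python
from h import *
from mv import *
s=r.state();print(s['wrist_force'],s['moment'],s['grip_width'],s['tool_pos'])
st=np.load("st.npy")
c0=np.array([.4999,-.0759,.077])
d=np.array([np.cos(st[2]),np.sin(st[2]),0])
for th in np.arange(.0,1.36,.1):
    a=np.deg2rad(35)+th;a0=np.deg2rad(35)
    p=c0+d*.095*(np.cos(a0)-np.cos(a))+np.array([0,0,.095*(np.sin(a)-np.sin(a0))])
    print(round(th,2),row(c0,.227,p,.227))
```

```text
[-4.60039688 -4.12589714 -2.14134838] [-0.37143276  0.5327032   0.0207003 ] 0.016605318230757046 [ 0.50004338 -0.0763236   0.07662819]
0.0 [0.0, 0.0, 0.0, 0.0]
0.1 [0.0, -7.5, 5.8, 0.0]
0.2 [0.0, -14.4, 12.4, 0.0]
0.3 [0.0, -20.6, 19.6, 0.0]
0.4 [0.0, -26.0, 27.4, 0.0]
0.5 [0.0, -30.6, 35.7, 0.0]
0.6 [0.0, -34.4, 44.4, 0.0]
0.7 [0.0, -37.3, 53.4, 0.0]
0.8 [0.0, -39.3, 62.7, 0.0]
0.9 [0.0, -40.3, 72.1, 0.0]
1.0 [0.0, -40.4, 81.6, 0.0]
1.1 [0.0, -39.6, 91.1, 0.0]
1.2 [0.0, -37.8, 100.4, 0.0]
1.3 [0.0, -35.1, 109.5, 0.0]
```

>>> {"name": "carry_out", "arguments": {
  "commands": [
    [0,-2,1.5,0],
    [0,-4,3,0],
    [0,-7.5,6,0],
    [0,-11,9,0],
    [0,-14.5,12.5,0],
    [0,-17.5,16,0],
    [0,-20.5,19.5,0],
    [0,-20.5,19.5,0]
  ]
}}

```text
time: 21.0
tool_pos: [0.5196, -0.0718, 0.0975]
orientation: [-0.553, 0.44, -0.44, 0.554]
wrist_force: [-4.4, -1.8, -0.2]
grip_width: 0.0161
```

```bash
python3 look.py 10 240,170,340,270 240,165,320,245
```

```text
21.0 [ 0.5196 -0.0718  0.0975] jaw 0.227 [-0.36  0.49  1.58  0.    1.08 -0.59] F [-4.4 -1.8 -0.2] M [-0.39  0.54 -0.02] w 0.0161
```

View pics/p10.png

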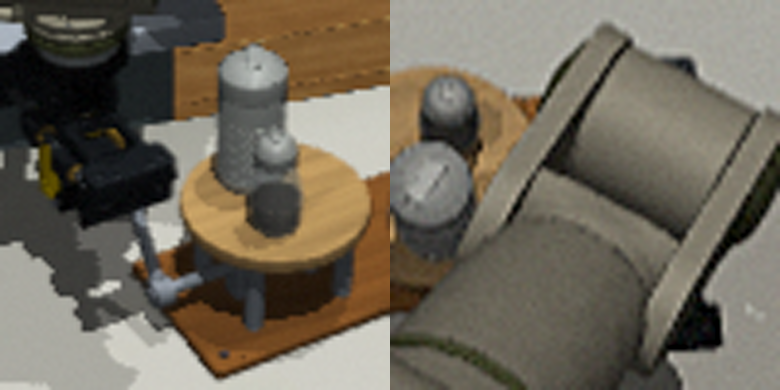

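>>> {"name": "carry_out", "arguments": {
  "commands": [
    [0,-2.7,3.8,0],
    [0,-5.4,7.8,0],
    [0,-7.8,12,0],
    [0,-10,16,0],
    [0,-12,20.5,0],
    [0,-13.8,25,0],
    [0,-15.4,29.5,0],
    [0,-16.7,34,0]
  ]
}}

```text
time: 22.1
tool_pos: [0.5528, -0.0641, 0.114]
orientation: [-0.553, 0.44, -0.44, 0.553]
wrist_force: [-3.7, -1.5, -0.0]
grip_width: 0.0167
```

>>> {"name": "carry_out", "arguments": {
  "commands": [
    [0,-1,4.6,0],
    [0,-2,9.2,0],
    [0,-2.6,14,0],
    [0,-3,18.7,0],
    [0,-3.2,23.5,0],
    [0,-3.2,28,0],
    [0,-3,32.7,0],
    [0,-2.5,37.5,0]
  ]
}}

```text
time: 23.1
tool_pos: [0.5891, -0.0557, 0.1161]
orientation: [0.554, -0.44, 0.44, -0.553]
wrist_force: [-3.0, -0.9, -4.1]
grip_width: 0.0165
```

```bash
python3 look.py 11 250,160,350,260 220,165,300,245
```

```text
23.1 [ 0.5891 -0.0557  0.1161] jaw 0.227 [-0.29  0.56  1.36 -0.    1.22 -0.52] F [-3.  -0.9 -4.1] M [-0.21  0.41 -0.03] w 0.0165
```

View pics/p11.png

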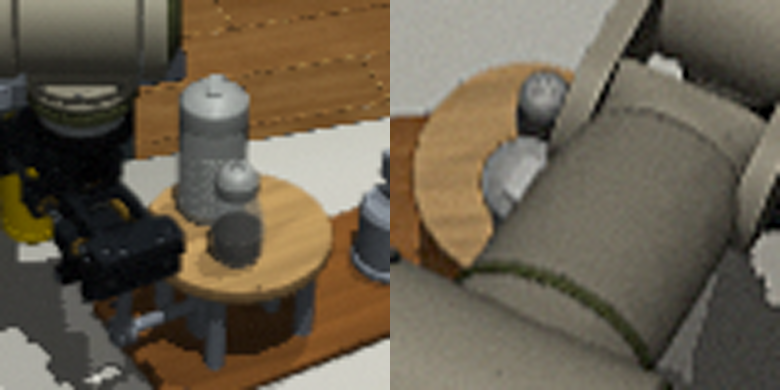

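>>> {"name": "carry_out", "arguments": {
  "commands": [
    [0,0.4,2.5,0],
    [0,0.9,5,0],
    [0,1.4,7.5,0],
    [0,1.8,9.5,0],
    [0,1.8,9.5,0],
    [0,1.8,9.5,0],
    [0,1.8,9.5,0],
    [0,1.8,9.5,0]
  ]
}}

```text
time: 24.2
tool_pos: [0.5981, -0.0536, 0.1145]
orientation: [0.554, -0.44, 0.44, -0.553]
wrist_force: [-4.1, -0.8, -7.5]
grip_width: 0.0164
```

```bash
python3 look.py 12 250,150,390,290 170,165,310,305
python3 - <<'E'
from ov import *
import ov
st=np.load("st.npy");P=ov.proj
s=r.state();g=s["tool_pos"]+[0,0,.019];sh=w(st,(0,-142,42))[0];d=g-sh
x=d[0]*np.cos(st[2])+d[1]*np.sin(st[2]);y=-d[0]*np.sin(st[2])+d[1]*np.cos(st[2]);print("lever",np.arctan2(d[2],-x)-np.deg2rad(35),np.hypot(x,d[2]),y)
off={"top":np.array([1.,.3]),"side":np.array([.8,.4])}
ov.proj=lambda n,p:P(n,p)+off[n]
im=cv2.imread("pics/side12.png");b=(270,185,340,255)
cv2.imwrite("pics/k12.png",np.hstack([overlay(im,"side",st,3.0,b,5,lev=1.2,lift=l) for l in(0,15.3)]))
E
```

```text
24.2 [ 0.5981 -0.0536  0.1145] jaw 0.227 [-0.29  0.58  1.34  0.    1.23 -0.51] F [-4.1 -0.8 -7.5] M [-0.1   0.58 -0.06] w 0.0164
lever 1.2026553477798214 0.09426123556751219 -0.0003710070109094049
```

View pics/p12.png

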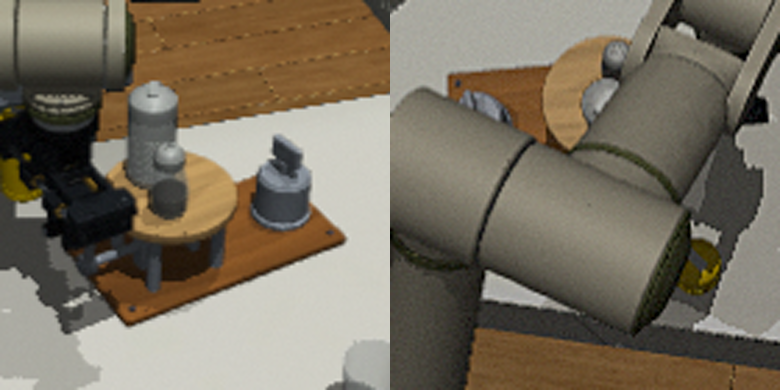

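View pics/k12.png

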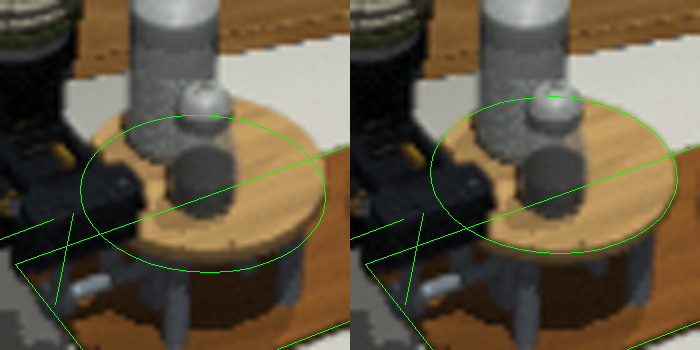

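The full-lift overlay (right panel) fits the platter rim and the zero-lift one doesn't. Both shakers stand, and the lever reads 1.20. One last check on the bystanders, then I hand in.

Run:
```python
import cv2,numpy as np
from bench import r
a=cv2.imread("pics/side0.png").astype(int);b=cv2.imread("pics/side12.png").astype(int)
for n,(x0,y0,x1,y1) in {"jar":(395,182,422,220),"bottle":(130,192,162,250)}.items():
    print(n,abs(a-b)[y0:y1,x0:x1].mean().round(2))
r.close_job();s=r.state();print(s["time"],s["tool_pos"],s["grip_width"])
```

```text
jar 3.3
bottle 2.69
the job is handed in; nothing more can be done
the job is handed in; nothing more can be done
```

The key is wound to its stop and the platter is at the top of its lift. I handed the job in at about 24 s with the gripper still holding the black handle.

- **Key:** I wound it clockwise in three gripped turns, releasing and re-gripping between them. At the end the turning moment jumped from about 0.09 to 0.68 N m. With the gripper clear, the key's image matched the model at 3.0.
- **Lever and platter:** I took the lever by its handle and swung it slowly up and over. The arm's pose puts the lever at 1.20. The platter rim matches the full-lift overlay and not the zero-lift one, and both shakers are standing.
- **Bystanders:** the jam jar and wicker bottle look unchanged between the first and last pictures. I never touched the yellow look-alike.

**Slips and disagreements:**
- While first releasing the key I entered one wrong twist row. The row limit capped it and the next row undid it, with no visible harm.
- The gripper opening read 16.4 mm on the 18 mm handle, which I put down to the pads giving a little; the lever followed the gripper all the way.
- The stop came about 0.1–0.2 rad later than my angle estimate predicted, so I relied on the jump in turning moment.

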